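Refit the lift-out taper plug of a hygienic plug valve and prove that it turns freely

TASK

Refit the washed valve on the bench: take the red-handled tapered plug from the tray, lower it into the valve's cup without dropping it, its handle square across the pipe (shut), and push it firmly home by feel, with about 15 N and never more than 25 N, as the liner's fit decides how deep it sits. Then ease off and check that it rocks free: with a light hand, the plug still resting in its seat, swing the handle about 45 degrees to either side and back square across the pipe, and let go, leaving it fully seated. Leave the blue-handled plug and everything else as it is.

Things in the scene. Friction and masses are not known exactly. Their poses are not given: they have to be found in the camera images.
- plug: RED-handled steel taper plug, 102 mm tall, 0.24-0.39 kg, upright on its small end in the tray. Origin: centre of the small end, z up. Cone 23 mm diameter at the bottom, 45 mm at 54 mm height; collar 48 mm diameter at 54-60 mm; neck 16 mm diameter to 86 mm; red T-handle bar 74 mm long (along the plug's x), 14 mm wide, 16 mm high, at 86-102 mm, centred on the axis. Either way round is the same.
- plug_handle (a point): Middle of the red T-handle bar, on the plug's axis, 94 mm above the plug's origin: the place to grip, across the 14 mm width (along the plug's y), fingers from above.
- valve: Steel plug valve, bolted down on a blue plate 110 x 270 mm; rigid. Origin: centre of the plate's underside, on the table below the cup; z up. The 25 mm pipe runs along its y at 57 mm height, with 55 mm clamps 66 mm either side of the cup, tops at 85 mm. The cup (68 mm diameter outside at the rim) opens upwards. Shut: handle across the pipe, i.e. plug x along valve x, either way round.
- valve_rim (a point): Centre of the cup's mouth, level with its steel rim, 80 mm above the table, on the cup's axis. In it a rigid white liner whose taper matches the plug: 11.3 degrees per side, 39 mm mouth. Liners are worn and shimmed, so the home depth must be felt: the plug's origin ends 28 to 44 mm above the table, 36 to 52 mm below the rim. Held 1 mm off axis it stops 5 mm short; let go it settles home.
- tray: Shallow metal tray 200 x 310 mm, walls 22 mm high and 3 mm thick, floor 3 mm thick, fixed on the table; origin: centre of its underside. Holds the cleaned parts.
- spare_plug: BLUE-handled plug of another, smaller valve, same height and handle but a slimmer cone (21 to 27 mm), standing in the tray about 150 to 200 mm from the red one. Bystander. Origin: centre of its small end.
- clamp_ring: Loose steel pipe clamp ring, 54 mm diameter, 14 mm high, lying in the tray. Bystander. Origin: centre of its underside.
- gasket: Loose white gasket ring, 50 mm diameter, 6 mm high, lying in the tray. Bystander. Origin: centre of its underside.
- flask_a: Empty stoppered glass conical flask (white stopper), 82 mm diameter, 158 mm high, on the table behind. Bystander. Origin: centre of its underside.
- flask_b: Empty stoppered glass conical flask (blue stopper), 82 mm diameter, 158 mm high, on the table behind. Bystander. Origin: centre of its underside.
- bottle: Amber reagent bottle with black cap, 70 mm diameter, 150 mm high, on the table behind. Bystander. Origin: centre of its underside.
- beaker: Glass beaker, 68 mm diameter, 90 mm high, on the table behind. Bystander. Origin: centre of its underside.
Mind the look-alikes: they are no part of the job. Leave any purple look-alike of the plug alone.

How it is judged:
By the outcome, as a careful person would: the job done as asked, in the order asked, and still so for the second after the job is handed in, with the robot touching nothing.
It also fails if it takes over 64 s, if anything falls off the work surface, if the arm or the gripper's body presses on something with over 40 N, if the wrist force passes 120 N, or if a joint passes its speed limit or range.

ROBOT

A 7-joint arm with a two-finger parallel gripper is mounted at the origin on the work surface. World frame = base frame: x ahead of the robot, y to its left, z up, the work surface at z = 0. Lengths are in m, angles in rad, forces in N, time in s.
With the tool pointing down it reaches from about 0.425 to 0.875 m from the base axis. Payload 8.4 kg.
Tool frame: the origin (TCP) lies at the very end of the fingers, on their centre line; the grasp point (between the pads) lies r.grip_depth behind it (r.grip_depth is the distance from the TCP to the grasp point, in m); x points along the fingers, y is the direction in which the jaws open and shut, and the axes are right-handed (so a half turn about x gives the same grasp; the last joint's range is limited). The gripper opens to 87 mm and grips with 3 to 60 N. Pads are 19 mm wide; open, the fingers measure 117 mm over their backs; the gripper's body (75 mm by 190 mm) begins 51 mm behind the grasp point.
Start: joints at [1.248, 0.333, 0.04, 1.465, -0.013, 1.343, -0.059], TCP at [0.144, -0.634, 0.223] pointing down, gripper open.
Joint ranges: [-2.58, 2.58], [-0.38, 2.09], [-1.3, 1.39], [0.25, 2.4], [-1.5, 4.64], [0.08, 2.09], [-2.65, 2.65]. Speed limits (rad/s): [2.22, 2.22, 2.79, 2.79, 3.14, 3.14, 3.14].

INTERFACE

Orientations are given as a unit quaternion [x, y, z, w].
In Python, from cell import r gives the robot as it stands.
- The arm moves only by the tool move_arm, never from a script. Its argument "series" is a list of rows, each a list of 7 numbers: the shift along the tool's x, y, z as a fraction of full scale, then the turn, a rotation vector about the tool's x, y, z as a fraction of full scale, then the closure, from -1 (fully open) to 1 (shut), so that 0 is half open. A call has 1 to 8 rows; each row is the pose to reach, as a shift and turn from the pose measured when the call began, along the tool's axes at that moment; what a row does not reach only later rows make up. Full scale, the value 1, is 0.4 m for a shift and 45 degrees for a turn. A row lasts 1/12 s, in which the tool goes at most 41.7 mm and 7.16 degrees, less where a joint would pass 70% of its speed; a pose out of reach is approached as far as the arm can. A call with a number of a shift or a turn outside -1 to 1 is refused whole. A call with a gripper value outside its range is refused whole. The fingers move at their own pace and stop on an object; "newtons" is the grip in N (left out, the last holds). Time passes only in rows, so rows that repeat a pose let the fingers close. It gives the time, the measured TCP pose, the force and the opening at its end, in the units of the state.
- r.get_obs(): the state, without advancing time (a new reading comes with each control period).
- r.grab_frame(name): name is "scene" or "top"; returns the picture (480x640x3 uint8, red, green, blue); there is no depth.
- r.get_calibration(name): a dict with "intrinsics" (3x3 intrinsics, pixels), "dist_coeffs" ([k1, k2, p1, p2, k3] as OpenCV has them; the pictures are not rectified), "T" (4x4, takes a point from camera to world coordinates). Camera axes: x right, y down, z forward; pixel columns grow to the right and rows downward; lengths in m; the calibration is good to about 2 mm. A picture is of the moment at which its call begins. get_calibration takes no time and is no camera call.
- r.hand_in(): hands the job in, once; it reports no verdict.
Trained networks look in the newest picture that a camera, given by its name, has taken for a name from the list of things; names that differ only in an ending like _2 or _b are one class to them, and where a whole thing is asked for, a point or a joint stands for the part that bears it (a point fixed in the world has none). Each returns a list of dicts, best first, with "conf" (0 to 1); they miss things now and then, are a little off and sometimes report something else, mostly with a low value. They report only what shows in the picture. A call takes as long as a camera call. They do not tell look-alikes from the thing itself.
- r.find_in(camera, target): "at" ([row, column] in pixels, amid what is visible of it).
- r.regions_of(camera, target): "mask" (480x640 bool, what is visible of it) and "at" ([row, column] in pixels, amid what is visible of it).
- r.mark_of(camera, target): "at" ([row, column] in pixels: a listed point, or the origin of a listed thing).
The state is a dict: "clock": time; "joint_pos": joint angles; "dq": joint speeds; "joint_efforts": joint torques, N m; "eef_pos": TCP position; "tool_rot": TCP orientation; "force": force on the tool from outside, world axes, zero at the start; "moment": the same for the moment, N m; "grip_width": finger opening in m.
Only numpy, scipy, OpenCV 4.12 (cv2) and the standard library are available. Lean on these libraries where they do the work, as an engineer would, in place of code of your own. Each camera call takes 0.05 s, during which the arm holds its last target.

## Working session

There is one attempt and no reset: what is moved stays moved. The work goes in short steps, Python scripts to look and compute and a tool call to move; the robot and the scene stay as the last step left them, time stands still between calls to the robot, and variables do not carry over. Pictures are saved under pics/ and viewed, and the job is handed in when it is done.

Besides the shell and the picture viewer there is one more tool, called by a JSON object that holds its "op" and its "data". move_arm: Moves the arm, as the interface text tells. Shift numbers are shares of 0.4 m and turn numbers shares of 45 degrees, none past 1 either way. Its arguments: {"type":"object","properties":{"series":{"type":"array"},"newtons":{"type":"number"}},"required":["series"]}

```bash
mkdir -p pics; ls; python3 - <<'E'
from cell import r
import cv2
o=r.get_obs(); print({k:(o[k]) for k in o}); print(r.grip_depth)
for n in ("scene","top"):
    f=r.grab_frame(n); cv2.imwrite(f"pics/{n}0.png",f[:,:,::-1]); c=r.get_calibration(n); print(n,c)
    for t in ("plug","plug_handle","valve","valve_rim","spare_plug","tray"):
        print(n,t,[(d['at'],round(d['conf'],2)) for d in r.mark_of(n,t)][:4])
E
```

```text
pics
{'clock': 0.0, 'joint_pos': array([ 1.2477905 ,  0.33391538,  0.03987624,  1.4662796 , -0.01339629,
        1.34330343, -0.05852863]), 'dq': array([-0.00124406, -0.00211002, -0.00216688, -0.00134107, -0.00026083,
        0.00047677,  0.00130818]), 'joint_efforts': array([ 2.11252827e-04, -6.56363153e+01,  1.33499801e+00, -4.03796375e+01,
       -5.98964514e-02,  4.49468836e-02,  1.36446688e-04]), 'eef_pos': array([ 0.1441246 , -0.63333212,  0.22165234]), 'tool_rot': array([-0.70258047, -0.0795157 ,  0.70279102, -0.07837546]), 'force': array([ 0.16068864, -0.17228161, -0.08415414]), 'moment': array([-0.01097847, -0.03041665,  0.00703506]), 'grip_width': 0.08709817102458778}
0.0187
scene {'intrinsics': array([[500.4020794 ,   0.        , 322.79700472],
       [  0.        , 500.4020794 , 239.28090737],
       [  0.        ,   0.        ,   1.        ]]), 'dist_coeffs': array([-0.13553265,  0.        ,  0.        ,  0.        ,  0.        ]), 'T': array([[-0.80068617,  0.40564789, -0.44085308,  1.00566336],
       [ 0.59908226,  0.54393469, -0.58756745,  0.65058991],
       [ 0.001
[... 479 characters left out ...]
3.5240786 ],
       [  0.        ,   0.        ,   1.        ]]), 'dist_coeffs': array([-0.07162864,  0.        ,  0.        ,  0.        ,  0.        ]), 'T': array([[ 0.01593377, -0.98364886,  0.17939071,  0.39977392],
       [-0.99921907, -0.02215296, -0.03271858,  0.01389861],
       [ 0.03615763, -0.17872929, -0.98323368,  0.81070711],
       [ 0.        ,  0.        ,  0.        ,  1.        ]])}
top plug [([378.5, 200.1], 0.89), ([276.8, 174.6], 0.76)]
top plug_handle [([275.1, 157.0], 0.76), ([383.0, 182.3], 0.63)]
top valve [([279.4, 417.3], 0.92)]
top valve_rim [([272.6, 433.4], 0.65)]
top spare_plug [([278.5, 260.4], 0.69), ([150.4, 199.9], 0.36)]
top tray [([270.7, 215.1], 0.98)]
```

View pics/scene0.png

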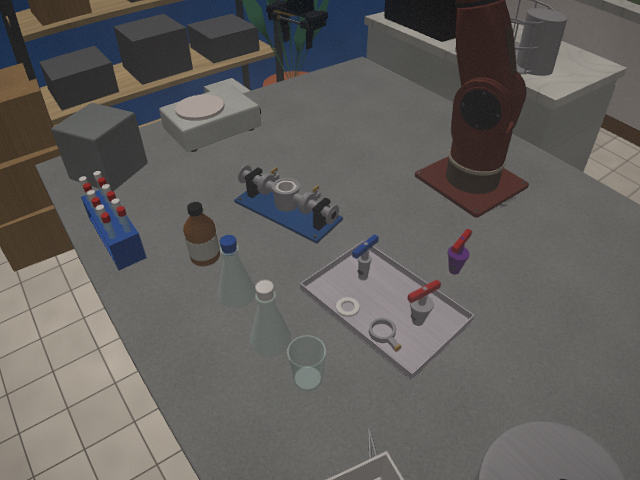

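View pics/top0.png

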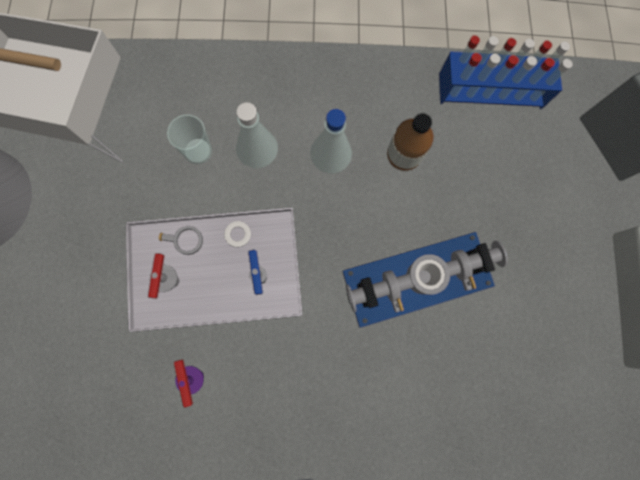

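The top view has two red-handled plugs. One is steel-bodied at about (275,157), standing in the tray. The other has a purple body at about (383,182) and stands outside the tray, so it's the look-alike. The steel one in the tray fits the description. I'll confirm it in an enlarged crop.

```bash
python3 - <<'E'
import cv2,numpy as np
t=cv2.imread('pics/top0.png'); s=cv2.imread('pics/scene0.png')
a=cv2.resize(t[235:415,120:280],None,fx=3,fy=3,interpolation=cv2.INTER_CUBIC)
b=cv2.resize(t[225:335,335:515],None,fx=2,fy=2,interpolation=cv2.INTER_CUBIC)
c=cv2.resize(s[155:245,225:350],None,fx=2.5,fy=2.5,interpolation=cv2.INTER_CUBIC)
H=540; out=np.zeros((H,800,3),np.uint8); out[:,:480]=a; out[:220,480:]=b[:, :320]; out[230:455,485:797]=c[:225,:312]
cv2.imwrite('pics/crop1.png',out)
E
```

```text
(no output)
```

View pics/crop1.png

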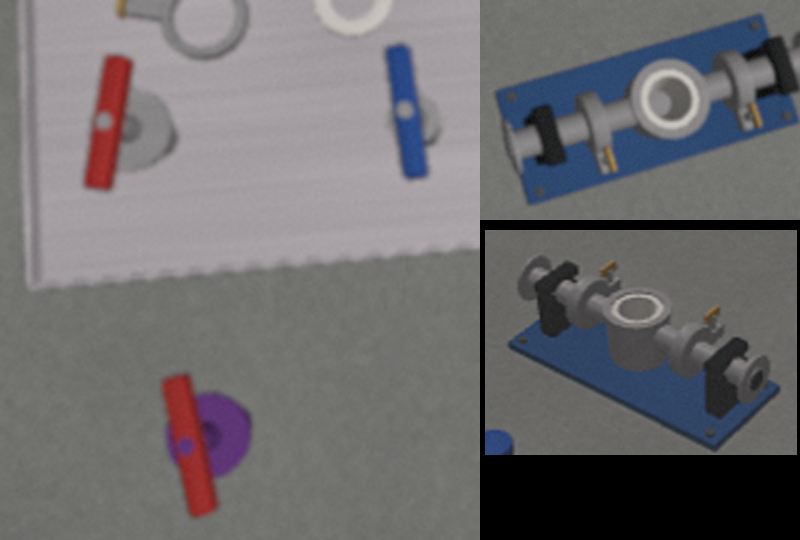

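```bash
cat > h.py <<'E'
import numpy as np, cv2
from cell import r
C={n:r.get_calibration(n) for n in ("scene","top")}
def proj(n,P):
    c=C[n]; T=np.linalg.inv(c['T']); 
    p,_=cv2.projectPoints(np.asarray(P,float).reshape(-1,3),cv2.Rodrigues(T[:3,:3])[0],T[:3,3],c['intrinsics'],c['dist_coeffs']); return p.reshape(-1,2)
def ray(n,uv):
    c=C[n]; u=cv2.undistortPoints(np.array([[uv]],float),c['intrinsics'],c['dist_coeffs'])[0,0]
    return c['T'][:3,3], c['T'][:3,:3]@np.array([u[0],u[1],1])
def onz(n,uv,z):
    o,d=ray(n,uv); return o+d*(z-o[2])/d[2]
def hullmask(P):
    m=np.zeros((480*4,640*4),np.uint8); h=cv2.convexHull((P*4+1.5).astype(np.float32).reshape(-1,1,2)); cv2.fillConvexPoly(m,np.round(h).astype(np.int32),255)
    return cv2.resize(m,(640,480),interpolation=cv2.INTER_AREA)/255.
def box(x,y,yaw,L,W,z0,z1):
    c,s=np.cos(yaw),np.sin(yaw)
    return np.array([[x+c*a*L/2-s*b*W/2,y+s*a*L/2+c*b*W/2,z] for a in(-1,1) for b in(-1,1) for z in (z0,z1)])
E
python3 - <<'E'
from h import *
from scipy.optimize import minimize
I={n:cv2.imread(f'pics/{n}0.png') for n in C}
def redmask(n,near):
    f=I[n].astype(int); m=((f[:,:,2]-np.maximum(f[:,:,0],f[:,:,1]))>45).astype(np.uint8)
    k,l,st,ce=cv2.connectedComponentsWithStats(m); i=1+np.argmin(np.linalg.norm(ce[1:]-near,axis=1)); 
    mm=(l==i).astype(np.uint8); mm=cv2.morphologyEx(mm,cv2.MORPH_CLOSE,np.ones((7,7)));return mm
M={'top':redmask('top',(157,275)),'scene':redmask('scene',(424,291))}
for n in M:
    uv=np.argwhere(M[n]).mean(0)[::-1]; print(n,M[n].sum(),onz(n,uv,0.097),cv2.minAreaRect(np.argwhere(M[n])[:,::-1].astype(np.float32)))
def cost(p,z,ns):
    return sum(np.abs(hullmask(proj(n,box(p[0],p[1],p[2],.074,.014,z-.008,z+.008)))-M[n]).sum() for n in ns)
x0=onz('top',np.argwhere(M['top']).mean(0)[::-1],.1)
for ns in (['top'],['scene'],['top','scene']):
    b=None
    for y0 in (-.2,0,.2,):
        s=minimize(cost,[x0[0],x0[1],y0],args=(.097,ns),method='Nelder-Mead',options=dict(initial_simplex=np.array([[x0[0],x0[1],y0],[x0[0]+.01,x0[1],y0],[x0[0],x0[1]+.01,y0],[x0[0],x0[1],y0+.2]])))
        if b is None or s.fun<b.fun:b=s
    print(ns,b.x,b.fun)
# plate
def blue(n,near):
    f=I[n].astype(int); m=((f[:,:,0]-f[:,:,2])>35).astype(np.uint8); m=cv2.morphologyEx(m,cv2.MORPH_CLOSE,np.ones((5,5)))
    k,l,st,ce=cv2.connectedComponentsWithStats(m)
    out=np.zeros((480,640),np.uint8)
    y0,y1,x0,x1=near
    out[y0:y1,x0:x1]=m[y0:y1,x0:x1]
    pts=np.argwhere(out)[:,::-1]; h=cv2.convexHull(pts.astype(np.int32)); o=np.zeros_like(out); cv2.fillConvexPoly(o,h,1); return o
B={'top':blue('top',(228,330,338,498)),'scene':blue('scene',(180,243,230,346))}
for n in B: cv2.imwrite(f'pics/b_{n}.png',B[n]*255)
def cp(p,ns):
    return sum(np.abs(hullmask(proj(n,box(p[0],p[1],p[2],.110,.270,0,p[3])))-B[n]).sum() for n in ns)
v0=onz('top',(417,279),0); y0=np.deg2rad(12)
for ns in (['top'],['scene'],['top','scene']):
    st=np.array([v0[0],v0[1],y0,.008]); sx=np.vstack([st,st+[.01,0,0,0],st+[0,.01,0,0],st+[0,0,.2,0],st+[0,0,0,.006]])
    s=minimize(cp,st,args=(ns,),method='Nelder-Mead',options=dict(initial_simplex=sx)); print('plate',ns,s.x,s.fun,B[ns[0]].sum())
# rim: bright liner
for n,near in (('top',(430,275)),('scene',(286,186))):
    g=cv2.cvtColor(I[n],cv2.COLOR_BGR2GRAY); x,y=near; w=g[y-26:y+26,x-26:x+26]
    print(n,np.percentile(w,[50,80,90,95,99]))
    for th in (150,165,180):
        m=(w>th).astype(np.uint8); k,l,st,ce=cv2.connectedComponentsWithStats(m)
        if k<2: continue
        i=1+np.argmax(st[1:,4]); pts=np.argwhere(l==i)[:,::-1].astype(np.int32)
        e=cv2.fitEllipse(cv2.convexHull(pts)); c=np.array(e[0])+[x-26,y-26]; print(th,c,e[1],onz(n,c,.08))
E
```

```text
top 408 [0.47065411 0.26180677 0.097     ] ((155.74322509765625, 275.54052734375), (9.535140991210938, 44.22332763671875), 9.462322235107422)
scene 188 [0.47015131 0.25877582 0.097     ] ((423.7629699707031, 288.9930419921875), (5.88235330581665, 33.47058868408203), 61.927513122558594)
['top'] [ 0.46945551  0.26124497 -0.08324207] 141.39215686274508
['scene'] [0.46813627 0.25918799 0.06503185] 183.58039215686273
['top', 'scene'] [ 0.46934303  0.26242859 -0.03984194] 340.5490196078431
plate ['top'] [ 0.48474574 -0.19571053  0.30147033  0.01018817] 150.00392156862745 8312
plate ['scene'] [ 0.49460607 -0.19257835  0.95221426 -0.0492701 ] 1014.8588235294118 4295
plate ['top', 'scene'] [ 0.48534923 -0.1958174   0.30266548  0.00672112] 2327.070588235294 8312
top [ 96. 138. 166. 187. 196.]
150 [429.37094879 274.01161385] (29.25652503967285, 31.13959312438965) [ 0.48437836 -0.19441828  0.08      ]
165 [429.38442612 274.10673141] (28.432884216308594, 30.120742797851562) [ 0.48421575 -0.19443742  0.08      ]
180 [429.40736961 274.05467987] (27.36476707458496, 29.103384017944336) [ 0.48430565 -0.1944796   0.08      ]
scene [103. 107. 117. 124. 163.]
150 [285.46379852 185.83599091] (11.023534774780273, 19.69161033630371) [ 0.48760178 -0.19240707  0.08      ]
165 [283. 187.] (11.545393943786621, 24.33181381225586) [ 0.49504187 -0.19206128  0.08      ]
```

```bash
cat > m.py <<'E'
from h import *
from scipy.optimize import minimize
I={n:cv2.imread(f'pics/{n}0.png') for n in C}
def overlay(n,polys,win,name,f):
    y0,y1,x0,x1=win; im=cv2.resize(I[n][y0:y1,x0:x1],None,fx=f,fy=f,interpolation=cv2.INTER_CUBIC)
    for P in polys:
        p=(proj(n,P)-[x0,y0]+.5)*f
        h=p if len(P)>20 else cv2.convexHull(p.astype(np.float32))[:,0]
        cv2.polylines(im,[np.round(h).astype(np.int32)],True,(0,255,0),1)
    cv2.imwrite(name,im); return im
def circ(x,y,z,d): 
    t=np.linspace(0,2*np.pi,60,endpoint=False); return np.c_[x+d/2*np.cos(t),y+d/2*np.sin(t),0*t+z]
E
python3 - <<'E'
from m import *
def redsoft(n,near,w=30):
    f=I[n].astype(float); x,y=near; m=np.zeros((480,640)); a=f[:,:,2]-np.maximum(f[:,:,0],f[:,:,1])
    a=np.clip(a/70,0,1); m[y-w:y+w,x-w:x+w]=a[y-w:y+w,x-w:x+w]
    return np.maximum(m,cv2.morphologyEx(m,cv2.MORPH_CLOSE,np.ones((5,5))))
M={'top':redsoft('top',(157,275)),'scene':redsoft('scene',(424,291))}
def cost(p,ns):
    return sum(((hullmask(proj(n,box(p[0],p[1],p[2],.074,.014,.089,.105)))-M[n])**2).sum() for n in ns)
for ns in (['top'],['scene'],['top','scene']):
    b=None
    for y0 in (-.2,0,.2):
        st=np.array([.469,.261,y0]); s=minimize(cost,st,args=(ns,),method='Nelder-Mead',options=dict(initial_simplex=np.vstack([st,st+[.01,0,0],st+[0,.01,0],st+[0,0,.2]])))
        if b is None or s.fun<b.fun:b=s
    print(ns,b.x,b.fun)
    if len(ns)==1: 
        bx=box(*b.x,.074,.014,.089,.105); n=ns[0]; win=(245,305,125,195) if n=='top' else (270,330,390,460)
        overlay(n,[bx],win,f'pics/ov_{n}.png',5)
# plate corner check
bp=box(.4847,-.1957,.3015,.11,.27,0,.010)
a=overlay('top',[bp,circ(.4843,-.1944,.08,.068),circ(.4843,-.1944,.08,.039)],(225,335,335,515),'pics/ov_pt.png',2.2)
b=overlay('scene',[bp,circ(.4843,-.1944,.08,.068),circ(.4843,-.1944,.08,.039)],(160,245,225,350),'pics/ov_ps.png',3)
t=cv2.imread('pics/ov_top.png');s=cv2.imread('pics/ov_scene.png')
out=np.zeros((600,800,3),np.uint8); out[:300,:350]=t[:300]; out[300:600,:350]=s[:300]; out[:a.shape[0],400:400+a.shape[1]]=a[:,:400]; out[300:300+b.shape[0],400:400+b.shape[1]]=b[:300,:400]
cv2.imwrite('pics/ov.png',out)
E
```

```text
['top'] [ 0.47094562  0.26139034 -0.08400329] 59.56158235843357
['scene'] [ 0.4724094   0.26204695 -0.05374195] 68.66346091377729
['top', 'scene'] [ 0.47078679  0.26150038 -0.06704832] 136.09054555155396
```

View pics/ov.png

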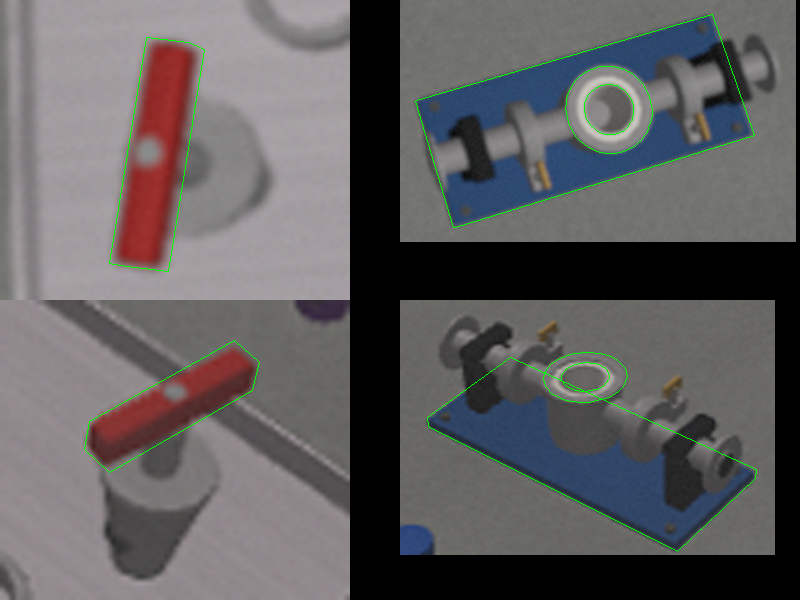

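```bash
cat > p.py <<'E'
import sys
from h import *
from scipy.spatial.transform import Rotation as Ro
def st(pr=True):
    o=r.get_obs(); R=Ro.from_quat(o['tool_rot']).as_matrix()
    if pr: print('t',round(o['clock'],2),'tcp',np.round(o['eef_pos'],4),'yaw_y',round(np.arctan2(R[1,1],R[0,1]),4),'xdir',np.round(R[:,0],4),'F',np.round(o['force'],2),'M',np.round(o['moment'],2),'w',round(o['grip_width'],4),'q',np.round(o['joint_pos'],2))
    return o,R
def plan(pos,yaw):
    o,R=st(False); a=yaw
    Rt=np.array([[0,np.cos(a),np.sin(a)],[0,np.sin(a),-np.cos(a)],[-1,0,0]])
    sh=R.T@(np.array(pos)-o['eef_pos'])/.4; rv=Ro.from_matrix(R.T@Rt).as_rotvec()/(np.pi/4)
    n=max(np.linalg.norm(sh)*400/41.7,np.linalg.norm(rv)*45/7.16)
    print('->',np.round(pos,4),'row',np.round(np.r_[sh,rv],4).tolist(),'n>=',round(n,1))
E
python3 - <<'E'
from p import *
st(); plan([.42,-.35,.25],-np.pi/2+.3); plan([.42,-.35,.25],np.pi/2+.3)
E
```

```text
t 0.7 tcp [ 0.1442 -0.6338  0.2226] yaw_y -1.3471 xdir [ 0.  0. -1.] F [-0.16 -0.29 -0.34] M [0.03 0.03 0.04] w 0.0875 q [ 1.25  0.33  0.04  1.47 -0.01  1.34 -0.06]
-> [ 0.42 -0.35  0.25] row [-0.0686, -0.5388, -0.8297, -0.0971, -0.0, 0.0] n>= 9.5
-> [ 0.42 -0.35  0.25] row [-0.0686, -0.5388, -0.8297, 3.9029, 0.0, 0.0] n>= 24.5
```

{"op": "move_arm", "data": {"series": [[-0.07,-0.54,-0.83,0,0,0,-1],[-0.07,-0.54,-0.83,0,0,0,-1],[-0.07,-0.54,-0.83,0,0,0,-1],[-0.07,-0.54,-0.83,0,0,0,-1],[-0.07,-0.54,-0.83,0,0,0,-1],[-0.07,-0.54,-0.83,0,0,0,-1],[-0.07,-0.54,-0.83,0,0,0,-1],[-0.07,-0.54,-0.83,0,0,0,-1]], "newtons": 20}}

```text
clock: 1.37
eef_pos: [0.3768, -0.3935, 0.2466]
tool_rot: [0.703, 0.079, -0.703, 0.079]
force: [1.2, -0.7, -0.3]
grip_width: 0.0866
```

```bash
python3 - <<'E'
from p import *
st(); plan([.46,-.03,.25],-1.5); plan([.471,.2615,.2],-1.65)
E
```

```text
t 1.37 tcp [ 0.3768 -0.3935  0.2466] yaw_y -1.3471 xdir [ 4.e-04 -7.e-04 -1.e+00] F [ 1.25 -0.74 -0.26] M [-0.04 -0.11  0.02] w 0.0866 q [ 0.89  0.12 -0.18  1.68  0.02  1.35 -0.64]
-> [ 0.46 -0.03  0.25] row [-0.0091, -0.8399, -0.4043, 0.1947, -0.0004, -0.0009] n>= 8.9
-> [0.471  0.2615 0.2   ] row [0.1154, -1.5445, -0.5927, 0.3856, -0.0004, -0.0009] n>= 15.9
```

{"op": "move_arm", "data": {"series": [[-0.01,-0.84,-0.4,0.19,0,0,-1],[-0.01,-0.84,-0.4,0.19,0,0,-1],[-0.01,-0.84,-0.4,0.19,0,0,-1],[-0.01,-0.84,-0.4,0.19,0,0,-1],[-0.01,-0.84,-0.4,0.19,0,0,-1],[-0.01,-0.84,-0.4,0.19,0,0,-1],[-0.01,-0.84,-0.4,0.19,0,0,-1],[-0.01,-0.84,-0.4,0.19,0,0,-1]]}}

```text
clock: 2.03
eef_pos: [0.449, -0.0694, 0.2503]
tool_rot: [0.707, 0.026, -0.706, 0.027]
force: [0.5, -0.5, -0.8]
grip_width: 0.0871
```

```bash
python3 - <<'E'
from p import *
st(); plan([.471,.2615,.22],-1.65)
E
```

```text
t 2.03 tcp [ 0.449  -0.0694  0.2503] yaw_y -1.4966 xdir [ 0.0013 -0.0014 -1.    ] F [ 0.48 -0.52 -0.82] M [ 0.02 -0.12  0.01] w 0.0871 q [ 0.58 -0.06 -0.49  1.85 -0.03  1.35 -1.4 ]
-> [0.471  0.2615 0.22  ] row [0.0748, -0.821, -0.116, 0.1954, -0.0017, -0.0017] n>= 8.0
```

{"op": "move_arm", "data": {"series": [[0.07,-0.82,-0.116,0.195,0,0,-1],[0.07,-0.82,-0.116,0.195,0,0,-1],[0.07,-0.82,-0.116,0.195,0,0,-1],[0.07,-0.82,-0.116,0.195,0,0,-1],[0.07,-0.82,-0.116,0.195,0,0,-1],[0.07,-0.82,-0.116,0.195,0,0,-1],[0.07,-0.82,-0.116,0.195,0,0,-1],[0.07,-0.82,-0.116,0.195,0,0,-1]]}}

```text
clock: 2.7
eef_pos: [0.4706, 0.2563, 0.2228]
tool_rot: [0.708, -0.029, -0.706, -0.028]
force: [1.8, 0.7, -0.1]
grip_width: 0.0868
```

{"op": "move_arm", "data": {"series": [[0,-0.08,0,0,0,0,-1],[0,-0.08,0,0,0,0,-1],[0,-0.08,0,0,0,0,-1]]}}

```text
clock: 2.95
eef_pos: [0.4722, 0.2906, 0.2225]
tool_rot: [0.707, -0.027, -0.706, -0.027]
force: [0.6, -0.6, 0.4]
grip_width: 0.0872
```

```bash
python3 - <<'E'
from p import *
st(); plan([.471,.2615,.079],-1.652)
f=r.grab_frame('top'); cv2.imwrite('pics/top1.png',f[:,:,::-1]); s=r.grab_frame('scene'); cv2.imwrite('pics/scene1.png',s[:,:,::-1])
cv2.imwrite('pics/c1.png',np.hstack([cv2.resize(f[170:370,60:260,::-1],(400,400)),cv2.resize(s[200:340,370:510,::-1],(400,400))]))
E
```

```text
t 2.95 tcp [0.4722 0.2906 0.2225] yaw_y -1.6463 xdir [ 1.5e-03 -1.0e-04 -1.0e+00] F [ 0.62 -0.6   0.43] M [-0.04  0.02 -0.02] w 0.0872 q [ 0.12  0.24 -0.87  1.67  0.19  1.32 -2.42]
-> [0.471  0.2615 0.079 ] row [0.3587, 0.0727, -0.0019, 0.0073, -0.0019, 0.0] n>= 3.5
```

View pics/c1.png

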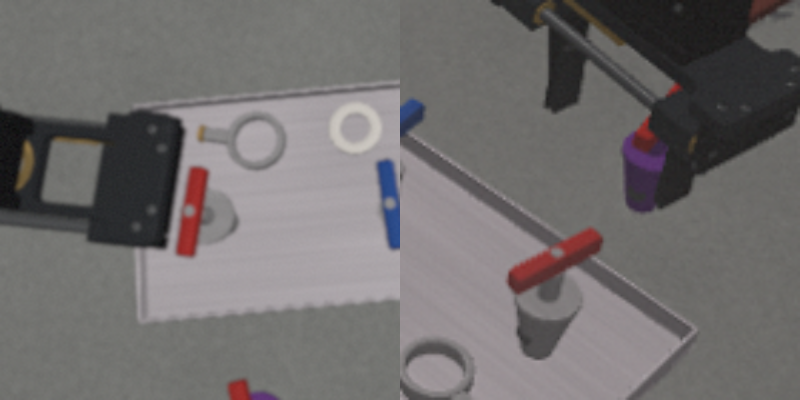

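{"op": "move_arm", "data": {"series": [[0,0.073,-0.002,0.007,-0.002,0,-1],[0.1,0.073,-0.002,0.007,-0.002,0,-1],[0.2,0.073,-0.002,0.007,-0.002,0,-1],[0.3,0.073,-0.002,0.007,-0.002,0,-1],[0.36,0.073,-0.002,0.007,-0.002,0,-0.3],[0.36,0.073,-0.002,0.007,-0.002,0,0],[0.36,0.073,-0.002,0.007,-0.002,0,0.2]], "newtons": 10}}

```text
clock: 3.63
eef_pos: [0.4721, 0.2564, 0.0785]
tool_rot: [-0.706, 0.032, 0.707, 0.03]
force: [-0.2, 0.2, 1.3]
grip_width: 0.0743
```

```bash
python3 - <<'E'
from p import *
st(); plan([.471,.2615,.0785],-1.652)
f=r.grab_frame('top'); s=r.grab_frame('scene'); cv2.imwrite('pics/scene2.png',s[:,:,::-1])
cv2.imwrite('pics/c2.png',np.hstack([cv2.resize(f[170:370,60:260,::-1],(400,400)),cv2.resize(s[220:360,350:490,::-1],(400,400))]))
E
```

```text
t 3.63 tcp [0.4721 0.2564 0.0785] yaw_y -1.6584 xdir [-6.0e-04 -2.9e-03 -1.0e+00] F [-0.18  0.21  1.26] M [ 0.04  0.02 -0.03] w 0.0743 q [ 0.12  0.34 -0.82  1.87  0.29  1.05 -2.47]
-> [0.471  0.2615 0.0785] row [0.0001, -0.0125, 0.0038, -0.0082, 0.0005, -0.0038] n>= 0.1
```

View pics/c2.png

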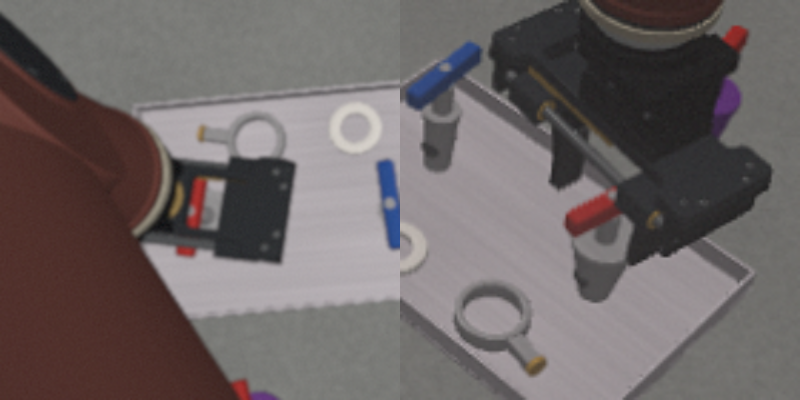

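{"op": "move_arm", "data": {"series": [[0,-0.0125,0.004,-0.008,0,-0.004,0.2],[0,-0.0125,0.004,-0.008,0,-0.004,0.3],[0,-0.0125,0.004,-0.008,0,-0.004,0.4]], "newtons": 10}}

```text
clock: 3.98
eef_pos: [0.4731, 0.2639, 0.0823]
tool_rot: [0.709, -0.027, -0.704, -0.03]
force: [0.2, -0.8, -0.8]
grip_width: 0.0469
```

```bash
python3 - <<'E'
from p import *
st(); plan([.471,.2615,.0785],-1.652)
E
```

```text
t 3.98 tcp [0.4731 0.2639 0.0823] yaw_y -1.6511 xdir [ 0.0062  0.0031 -1.    ] F [ 0.18 -0.85 -0.77] M [ 0.   -0.01  0.04] w 0.0469 q [ 0.11  0.34 -0.82  1.86  0.29  1.05 -2.47]
-> [0.471  0.2615 0.0785] row [0.0094, 0.0064, 0.0048, 0.0012, -0.0076, 0.0045] n>= 0.1
```

```bash
python3 - <<'E'
from p import *
for i in range(5):
    r.grab_frame('top'); o,_=st(False); print(round(o['clock'],2),np.round(o['eef_pos'],4),np.round(o['force'],2),np.abs(o['dq']).max().round(4))
st();plan([.471,.2615,.0785],-1.652)
E
```

```text
4.03 [0.4729 0.2636 0.0818] [-0.38 -0.4  -0.27] 0.0089
4.08 [0.4727 0.2633 0.0815] [-0.99 -0.23 -0.21] 0.0073
4.13 [0.4726 0.2632 0.0812] [ 0.04 -0.37 -0.15] 0.005
4.18 [0.4725 0.2631 0.081 ] [ 1.34  0.46 -0.26] 0.0037
4.23 [0.4724 0.2631 0.0809] [-0.18  0.01  0.23] 0.0027
t 4.23 tcp [0.4724 0.2631 0.0809] yaw_y -1.6515 xdir [ 0.0039  0.0021 -1.    ] F [-0.18  0.01  0.23] M [0.06 0.05 0.03] w 0.0295 q [ 0.11  0.34 -0.82  1.87  0.29  1.05 -2.47]
-> [0.471  0.2615 0.0785] row [0.0059, 0.0043, 0.0032, 0.0006, -0.0048, 0.0031] n>= 0.1
```

{"op": "move_arm", "data": {"series": [[0.006,0.004,0.003,0,-0.005,0.003,0.4],[0.006,0.004,0.003,0,-0.005,0.003,0.4],[0.006,0.004,0.003,0,-0.005,0.003,0.4],[0.006,0.004,0.003,0,-0.005,0.003,0.4],[0.006,0.004,0.003,0,-0.005,0.003,0.4]], "newtons": 10}}

```text
clock: 4.65
eef_pos: [0.4711, 0.2616, 0.0784]
tool_rot: [-0.706, 0.028, 0.707, 0.029]
force: [0.2, -0.0, -1.0]
grip_width: 0.026
```

```bash
python3 - <<'E'
from p import *
f=r.grab_frame('top'); s=r.grab_frame('scene')
st(); plan([.471,.2615,.0785],-1.652)
cv2.imwrite('pics/c3.png',np.hstack([cv2.resize(f[220:320,110:210,::-1],(400,400)),cv2.resize(s[250:350,370:470,::-1],(400,400))]))
E
```

```text
t 4.75 tcp [0.4711 0.2616 0.0785] yaw_y -1.6515 xdir [-2.e-04  1.e-04 -1.e+00] F [ 0.11 -0.93  0.04] M [ 0.05  0.03 -0.01] w 0.0264 q [ 0.11  0.34 -0.82  1.87  0.29  1.05 -2.47]
-> [0.471  0.2615 0.0785] row [-0.0001, 0.0004, 0.0002, 0.0006, 0.0002, 0.0001] n>= 0.0
```

View pics/c3.png

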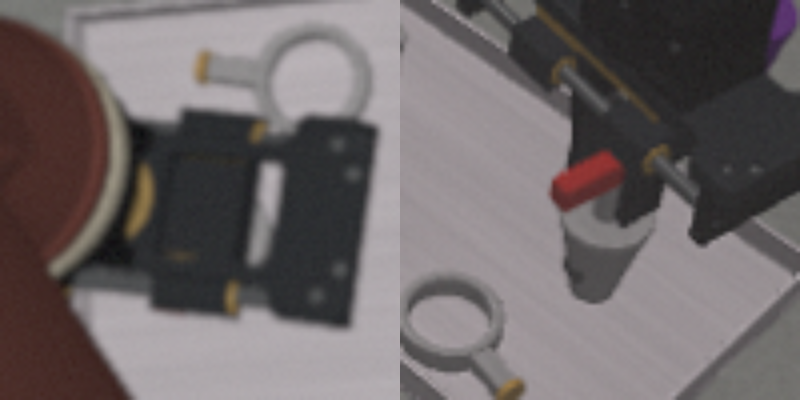

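Both fingers straddle the bar and the tool is on its target. Next I close gently, then firm up the grip.

{"op": "move_arm", "data": {"series": [[0,0,0,0,0,0,0.6],[0,0,0,0,0,0,0.7],[0,0,0,0,0,0,0.8],[0,0,0,0,0,0,1],[0,0,0,0,0,0,1],[0,0,0,0,0,0,1]], "newtons": 10}}

```text
clock: 5.25
eef_pos: [0.4711, 0.2617, 0.0785]
tool_rot: [-0.706, 0.028, 0.707, 0.029]
force: [0.5, 0.1, 0.5]
grip_width: 0.0155
```

{"op": "move_arm", "data": {"series": [[0,0,0,0,0,0,1],[0,0,0,0,0,0,1],[0,0,0,0,0,0,1]], "newtons": 45}}

```text
clock: 5.5
eef_pos: [0.4711, 0.2617, 0.0785]
tool_rot: [-0.707, 0.028, 0.707, 0.029]
force: [0.7, 0.6, 0.1]
grip_width: 0.0146
```

```bash
python3 - <<'E'
from p import *
st()
E
```

```text
t 5.5 tcp [0.4711 0.2617 0.0785] yaw_y -1.6514 xdir [-0.e+00  2.e-04 -1.e+00] F [0.7  0.58 0.09] M [0.03 0.01 0.01] w 0.0146 q [ 0.11  0.34 -0.82  1.87  0.29  1.05 -2.47]
```

{"op": "move_arm", "data": {"series": [[-0.05,0,0,0,0,0,1],[-0.12,0,0,0,0,0,1],[-0.2,0,0,0,0,0,1],[-0.28,0,0,0,0,0,1],[-0.35,0,0,0,0,0,1],[-0.35,0,0,0,0,0,1],[-0.35,0,0,0,0,0,1]]}}

```text
clock: 6.08
eef_pos: [0.4717, 0.2619, 0.2195]
tool_rot: [0.707, -0.028, -0.706, -0.029]
force: [-0.3, 0.8, -3.2]
grip_width: 0.0141
```

```bash
python3 - <<'E'
from p import *
s=r.grab_frame('scene');cv2.imwrite('pics/s4.png',s[:,:,::-1])
st(); plan([.48,-.02,.22],-1.4)
E
```

```text
t 6.13 tcp [0.471  0.2613 0.218 ] yaw_y -1.6517 xdir [-1.e-04 -3.e-04 -1.e+00] F [-0.01  0.59 -3.48] M [ 0.03  0.03 -0.04] w 0.014 q [ 0.18  0.2  -0.86  1.71  0.16  1.31 -2.37]
-> [ 0.48 -0.02  0.22] row [-0.0048, 0.6992, -0.0793, -0.3205, 0.0002, -0.0004] n>= 6.8
```

View pics/s4.png

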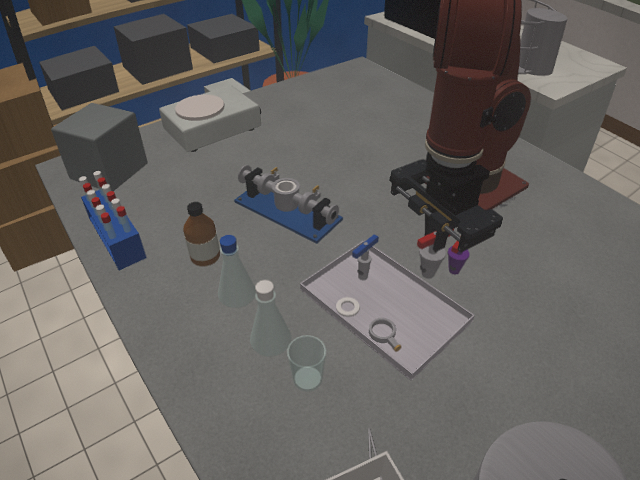

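The red plug is held at (250,430) in the scene view and clear of the tray, about 3.5 N. The blue plug hasn't moved. Next I carry it to the valve.

{"op": "move_arm", "data": {"series": [[0,0.06,-0.01,-0.04,0,0,1],[0,0.15,-0.02,-0.08,0,0,1],[0,0.25,-0.03,-0.12,0,0,1],[0,0.35,-0.04,-0.16,0,0,1],[0,0.45,-0.05,-0.2,0,0,1],[0,0.55,-0.06,-0.24,0,0,1],[0,0.63,-0.07,-0.28,0,0,1],[0,0.7,-0.08,-0.32,0,0,1]]}}

```text
clock: 6.8
eef_pos: [0.4787, -0.0235, 0.2162]
tool_rot: [-0.703, -0.06, 0.706, -0.06]
force: [0.8, 0.8, -2.1]
grip_width: 0.0143
```

```bash
python3 - <<'E'
from p import *
st(); plan([.4847,-.1945,.20],.3015-np.pi/2)
E
```

```text
t 6.8 tcp [ 0.4787 -0.0235  0.2162] yaw_y -1.4013 xdir [-3.3e-03 -7.0e-04 -1.0e+00] F [ 0.82  0.77 -2.06] M [ 0.08 -0.05  0.  ] w 0.0143 q [ 0.6   0.03 -0.65  1.84  0.02  1.28 -1.45]
-> [ 0.4847 -0.1945  0.2   ] row [0.0406, 0.4239, 0.0571, -0.168, 0.0043, 0.0001] n>= 4.1
```

{"op": "move_arm", "data": {"series": [[0.01,0.08,0.01,-0.03,0.004,0,1],[0.02,0.17,0.02,-0.06,0.004,0,1],[0.03,0.26,0.03,-0.1,0.004,0,1],[0.04,0.34,0.045,-0.14,0.004,0,1],[0.04,0.4,0.055,-0.168,0.004,0,1],[0.04,0.424,0.057,-0.168,0.004,0,1],[0.04,0.424,0.057,-0.168,0.004,0,1],[0.04,0.424,0.057,-0.168,0.004,0,1]]}}

```text
clock: 7.47
eef_pos: [0.4842, -0.1937, 0.1988]
tool_rot: [-0.698, -0.107, 0.7, -0.105]
force: [-0.8, 1.1, -2.3]
grip_width: 0.0146
```

```bash
python3 - <<'E'
from p import *
for i in range(2): t=r.grab_frame('top')
s=r.grab_frame('scene')
st(); plan([.4847,-.1945,.20],.3015-np.pi/2)
cv2.imwrite('pics/top5.png',t[:,:,::-1]);cv2.imwrite('pics/scene5.png',s[:,:,::-1])
cv2.imwrite('pics/c5.png',np.hstack([cv2.resize(t[180:330,340:490,::-1],(400,400)),cv2.resize(s[110:250,210:350,::-1],(400,400))]))
E
```

```text
t 7.62 tcp [ 0.4849 -0.1926  0.1999] yaw_y -1.267 xdir [-8.e-04  7.e-04 -1.e+00] F [ 0.4   0.96 -2.53] M [-0.01 -0.04  0.01] w 0.0142 q [ 0.76  0.12 -0.5   1.78  0.06  1.25 -1.02]
-> [ 0.4847 -0.1945  0.2   ] row [-0.0003, 0.0043, 0.0018, 0.0029, 0.0008, 0.0011] n>= 0.0
```

View pics/c5.png

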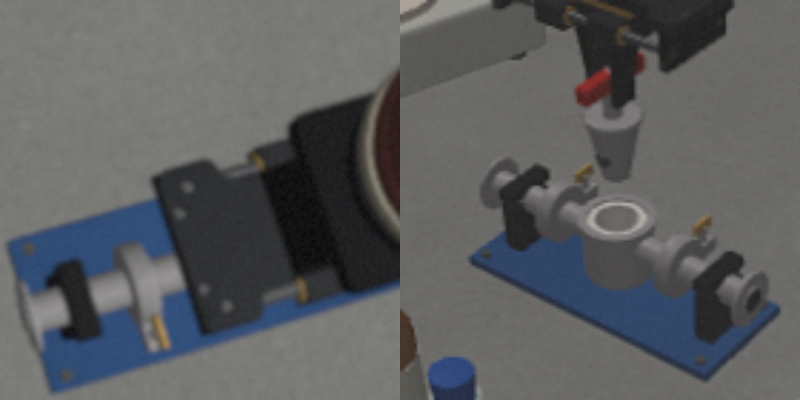

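```bash
python3 - <<'E'
from m import *
import m
m.I['scene']=cv2.imread('pics/scene5.png')
x,y,z0=.4849,-.1926,.1999-.0753
yaw=.3038
ps=[circ(x,y,z0,.023),circ(x,y,z0+.06,.048),circ(x,y,z0+.054,.048),box(x,y,yaw,.074,.014,z0+.086,z0+.102),circ(.4847,-.1945,.08,.068),circ(.4847,-.1945,.08,.039)]
a=overlay('scene',ps,(120,220,240,340),'pics/ov5.png',6)
E
```

```text
(no output)
```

View pics/ov5.png

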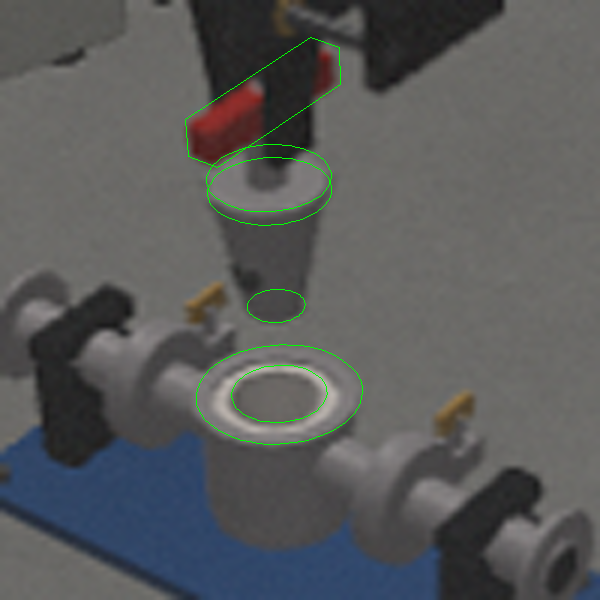

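```bash
python3 - <<'E'
from m import *
from scipy.ndimage import map_coordinates
img=cv2.imread('pics/scene5.png')
g=cv2.GaussianBlur(cv2.cvtColor(img,cv2.COLOR_BGR2GRAY).astype(float),(0,0),.8)
gx=cv2.Sobel(g,cv2.CV_64F,1,0)/8; gy=cv2.Sobel(g,cv2.CV_64F,0,1)/8
def score(P,d,sel=None):
    p=proj('scene',P); t=np.roll(p,-1,0)-np.roll(p,1,0); nrm=np.c_[t[:,1],-t[:,0]]; nrm/=np.linalg.norm(nrm,axis=1)[:,None]
    q=p+d; v=map_coordinates(gx,[q[:,1],q[:,0]],order=1)*nrm[:,0]+map_coordinates(gy,[q[:,1],q[:,0]],order=1)*nrm[:,1]
    return v if sel is None else v[sel(p)]
def best(name,P,sel=None):
    R=[]
    for du in np.arange(-3,3.01,.1):
        for dv in np.arange(-3,3.01,.1):
            R.append((abs(score(P,[du,dv],sel).mean()),du,dv))
    R.sort(reverse=True); print(name,np.round(R[0],2))
x,y,z0=.4849,-.1926,.1999-.0753
X,Y=.4847,-.1945
best('rim68',circ(X,Y,.08,.068)); best('liner39',circ(X,Y,.08,.039))
best('collar top',circ(x,y,z0+.06,.048),lambda p:p[:,1]>p[:,1].mean()-2)
best('collar bottom edge',circ(x,y,z0+.054,.048),lambda p:p[:,1]>p[:,1].mean())
best('small end lower half',circ(x,y,z0,.023),lambda p:p[:,1]>p[:,1].mean())
# pixel per metre
for ax in ([.001,0,0],[0,.001,0],[0,0,.001]):
    print(proj('scene',[[X+ax[0],Y+ax[1],.08+ax[2]]])-proj('scene',[[X,Y,.08]]))
E
```

```text
rim68 [11.19 -0.9   0.  ]
liner39 [14.27 -0.5   1.1 ]
collar top [11.17 -0.5   0.4 ]
collar bottom edge [12.52 -0.5  -1.8 ]
small end lower half [12.88 -0.2   0.  ]
[[-0.33999466  0.14632587]]
[[0.22617548 0.19490451]]
[[-0.01909273 -0.32898385]]
```

```bash
python3 - <<'E'
from p import *
st(); plan([.4850,-.1950,.135],.3015-np.pi/2)
E
```

```text
t 7.62 tcp [ 0.4849 -0.1926  0.1999] yaw_y -1.267 xdir [-8.e-04  7.e-04 -1.e+00] F [ 0.4   0.96 -2.53] M [-0.01 -0.04  0.01] w 0.0142 q [ 0.76  0.12 -0.5   1.78  0.06  1.25 -1.02]
-> [ 0.485 -0.195  0.135] row [0.1622, 0.0059, 0.0013, 0.0029, 0.0008, 0.0011] n>= 1.6
```

{"op": "move_arm", "data": {"series": [[0.03,0.006,0.001,0.003,0.001,0.001,1],[0.06,0.006,0.001,0.003,0.001,0.001,1],[0.09,0.006,0.001,0.003,0.001,0.001,1],[0.12,0.006,0.001,0.003,0.001,0.001,1],[0.15,0.006,0.001,0.003,0.001,0.001,1],[0.162,0.006,0.001,0.003,0.001,0.001,1],[0.162,0.006,0.001,0.003,0.001,0.001,1],[0.162,0.006,0.001,0.003,0.001,0.001,1]]}}

```text
clock: 8.28
eef_pos: [0.4851, -0.1949, 0.1348]
tool_rot: [-0.699, -0.106, 0.699, -0.106]
force: [-0.1, 0.1, -2.1]
grip_width: 0.0142
```

```bash
python3 - <<'E'
from p import *
for i in range(3):
    s=r.grab_frame('scene'); st()
cv2.imwrite('pics/scene6.png',s[:,:,::-1])
plan([.4850,-.1950,.125],.3015-np.pi/2)
cv2.imwrite('pics/c6.png',cv2.resize(s[120:220,240:340,::-1],(600,600)))
E
```

```text
t 8.33 tcp [ 0.4855 -0.1951  0.1354] yaw_y -1.2693 xdir [ 7.e-04  1.e-04 -1.e+00] F [ 0.19 -0.1  -1.97] M [ 0.07 -0.02 -0.01] w 0.0146 q [ 0.75  0.18 -0.5   1.86  0.1   1.12 -1.05]
t 8.38 tcp [ 0.4856 -0.1952  0.1357] yaw_y -1.2695 xdir [ 1.1e-03 -2.0e-04 -1.0e+00] F [ 0.48  1.06 -2.41] M [-0.05 -0.    0.04] w 0.0143 q [ 0.75  0.18 -0.5   1.86  0.1   1.12 -1.05]
t 8.43 tcp [ 0.4857 -0.1952  0.1358] yaw_y -1.2695 xdir [ 1.4e-03 -4.0e-04 -1.0e+00] F [ 0.02 -0.52 -1.47] M [-0.01 -0.    0.05] w 0.0145 q [ 0.75  0.18 -0.5   1.86  0.1   1.12 -1.05]
-> [ 0.485 -0.195  0.125] row [0.027, -0.0009, 0.0015, -0.0002, -0.0015, -0.0009] n>= 0.3
```

View pics/c6.png

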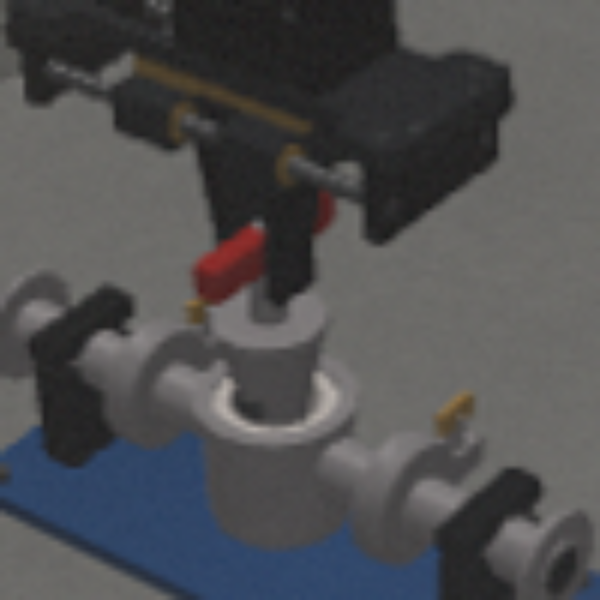

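{"op": "move_arm", "data": {"series": [[0.008,-0.001,0.0015,0,-0.0015,-0.001,1],[0.015,-0.001,0.0015,0,-0.0015,-0.001,1],[0.022,-0.001,0.0015,0,-0.0015,-0.001,1],[0.027,-0.001,0.0015,0,-0.0015,-0.001,1],[0.027,-0.001,0.0015,0,-0.0015,-0.001,1]]}}

```text
clock: 8.85
eef_pos: [0.4847, -0.1949, 0.1244]
tool_rot: [-0.699, -0.106, 0.699, -0.106]
force: [-1.0, 0.0, -2.5]
grip_width: 0.0141
```

```bash
python3 - <<'E'
from p import *
r.grab_frame('scene'); st(); r.grab_frame('scene'); st(); plan([.4850,-.1950,.117],.3015-np.pi/2)
E
```

```text
t 8.9 tcp [ 0.4848 -0.1949  0.1247] yaw_y -1.2695 xdir [-5.e-04  3.e-04 -1.e+00] F [-0.12  0.09 -2.31] M [ 0.04 -0.08  0.  ] w 0.0145 q [ 0.75  0.19 -0.5   1.87  0.1   1.1  -1.06]
t 8.95 tcp [ 0.4849 -0.195   0.1249] yaw_y -1.2695 xdir [-2.e-04  2.e-04 -1.e+00] F [-0.09 -0.32 -2.55] M [ 0.02  0.04 -0.02] w 0.0139 q [ 0.75  0.19 -0.5   1.87  0.1   1.1  -1.06]
-> [ 0.485 -0.195  0.117] row [0.0197, 0.0002, -0.0002, -0.0002, 0.0002, 0.0003] n>= 0.2
```

{"op": "move_arm", "data": {"series": [[0.004,0,0,0,0,0,1],[0.008,0,0,0,0,0,1],[0.012,0,0,0,0,0,1],[0.016,0,0,0,0,0,1],[0.018,0,0,0,0,0,1]]}}

```text
clock: 9.37
eef_pos: [0.4848, -0.1949, 0.1174]
tool_rot: [-0.699, -0.106, 0.699, -0.106]
force: [-0.3, -0.1, -2.8]
grip_width: 0.0142
```

```bash
python3 - <<'E'
from p import *
r.grab_frame('scene'); st(); r.grab_frame('scene'); st(); plan([.4850,-.1950,.11],.3015-np.pi/2)
E
```

```text
t 9.42 tcp [ 0.4848 -0.1949  0.1173] yaw_y -1.2694 xdir [-6.e-04  4.e-04 -1.e+00] F [-0.1  -0.23 -2.45] M [0.07 0.   0.01] w 0.0142 q [ 0.75  0.2  -0.5   1.88  0.11  1.09 -1.06]
t 9.47 tcp [ 0.4848 -0.1949  0.1175] yaw_y -1.2694 xdir [-5.e-04  3.e-04 -1.e+00] F [ 0.16  1.47 -1.82] M [-0.01 -0.02  0.  ] w 0.0143 q [ 0.75  0.2  -0.5   1.88  0.11  1.09 -1.06]
-> [ 0.485 -0.195  0.11 ] row [0.0187, 0.0004, -0.0004, -0.0001, 0.0005, 0.0006] n>= 0.2
```

{"op": "move_arm", "data": {"series": [[0.003,0,0,0,0,0,1],[0.006,0,0,0,0,0,1],[0.009,0,0,0,0,0,1],[0.012,0,0,0,0,0,1],[0.012,0,0,0,0,0,1]]}}

```text
clock: 9.88
eef_pos: [0.4849, -0.1952, 0.1131]
tool_rot: [-0.699, -0.106, 0.699, -0.106]
force: [-2.0, -0.9, 2.9]
grip_width: 0.0144
```

```bash
python3 - <<'E'
from p import *
r.grab_frame('scene'); st(); r.grab_frame('scene'); st(); plan([.4850,-.1950,.11],.3015-np.pi/2)
E
```

```text
t 9.93 tcp [ 0.4849 -0.1952  0.1131] yaw_y -1.2696 xdir [-3.e-04 -2.e-04 -1.e+00] F [-2.34 -0.74  3.58] M [-0.1   0.49 -0.02] w 0.0146 q [ 0.75  0.2  -0.5   1.89  0.11  1.08 -1.06]
t 9.98 tcp [ 0.4849 -0.1952  0.1131] yaw_y -1.2696 xdir [-2.e-04 -2.e-04 -1.e+00] F [-2.24 -0.81  4.28] M [-0.13  0.53 -0.05] w 0.0142 q [ 0.75  0.2  -0.5   1.89  0.11  1.08 -1.06]
-> [ 0.485 -0.195  0.11 ] row [0.0078, -0.0004, -0.0003, -0.0004, 0.0003, -0.0001] n>= 0.1
```

{"op": "move_arm", "data": {"series": [[0.0005,0,0.0012,0,0,0,1],[0.001,0,0.0012,0,0,0,1],[0.001,0,0.0012,0,0,0,1]]}}

```text
clock: 10.23
eef_pos: [0.4848, -0.1952, 0.1131]
tool_rot: [0.699, 0.106, -0.699, 0.106]
force: [-0.1, 1.3, 5.3]
grip_width: 0.014
```

```bash
python3 - <<'E'
from p import *
r.grab_frame('scene'); st(); r.grab_frame('scene'); st()
E
```

```text
t 10.28 tcp [ 0.4849 -0.1952  0.1131] yaw_y -1.2694 xdir [ 6.e-04 -4.e-04 -1.e+00] F [-0.76  1.18  4.65] M [ 0.17  0.29 -0.04] w 0.0147 q [ 0.75  0.2  -0.5   1.89  0.11  1.08 -1.06]
t 10.33 tcp [ 0.4848 -0.1952  0.1131] yaw_y -1.2694 xdir [ 5.e-04 -3.e-04 -1.e+00] F [-1.15  0.23  5.51] M [ 0.16  0.34 -0.02] w 0.0144 q [ 0.75  0.2  -0.5   1.89  0.11  1.08 -1.06]
```

{"op": "move_arm", "data": {"series": [[0.0003,0,0,0,0,0,1],[0.0003,0,0,0,0,0,1],[0.0003,0,0,0,0,0,1]], "newtons": 3}}

```text
clock: 10.58
eef_pos: [0.4849, -0.1952, 0.113]
tool_rot: [0.699, 0.106, -0.699, 0.106]
force: [-0.7, 0.9, 3.2]
grip_width: 0.0161
```

```bash
python3 - <<'E'
from p import *
r.grab_frame('scene'); st(); s=r.grab_frame('scene'); st()
cv2.imwrite('pics/scene7.png',s[:,:,::-1])
cv2.imwrite('pics/c7.png',cv2.resize(s[120:220,240:340,::-1],(600,600)))
E
```

```text
t 10.63 tcp [ 0.4849 -0.1952  0.113 ] yaw_y -1.2694 xdir [ 7.e-04 -3.e-04 -1.e+00] F [-0.04  0.68  3.21] M [ 0.13  0.08 -0.03] w 0.0161 q [ 0.75  0.2  -0.5   1.89  0.11  1.08 -1.06]
t 10.68 tcp [ 0.4849 -0.1952  0.113 ] yaw_y -1.2694 xdir [ 7.e-04 -3.e-04 -1.e+00] F [-0.38  1.5   2.9 ] M [ 0.11  0.12 -0.03] w 0.0158 q [ 0.75  0.2  -0.5   1.89  0.11  1.08 -1.06]
```

View pics/c7.png

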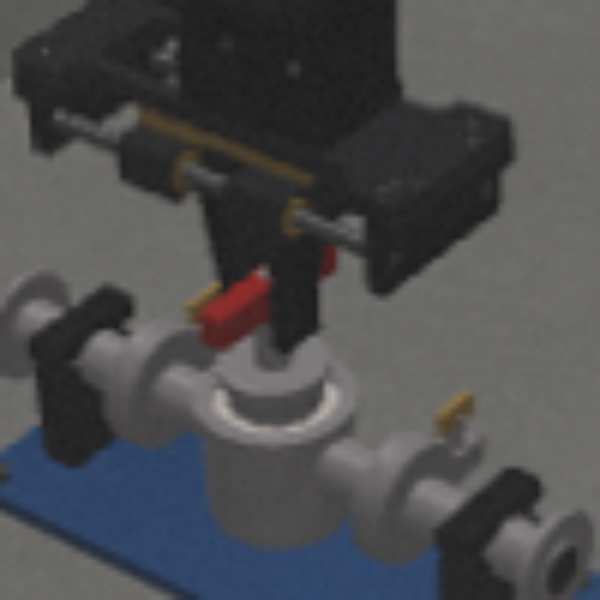

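{"op": "move_arm", "data": {"series": [[0.0006,0,0,0,0,0,1],[0.0006,0,0,0,0,0,1],[0.001,0,0,0,0,0,1],[0.0013,0,0,0,0,0,1],[0.0013,0,0,0,0,0,1]], "newtons": 50}}

```text
clock: 11.1
eef_pos: [0.4851, -0.1952, 0.113]
tool_rot: [0.699, 0.106, -0.699, 0.106]
force: [-3.2, 0.8, 7.2]
grip_width: 0.0142
```

```bash
python3 - <<'E'
from p import *
r.grab_frame('scene'); st(); s=r.grab_frame('scene'); st()
E
```

```text
t 11.15 tcp [ 0.4851 -0.1952  0.113 ] yaw_y -1.2694 xdir [ 9.e-04 -5.e-04 -1.e+00] F [-2.68  0.72  8.62] M [ 0.25  0.57 -0.08] w 0.0141 q [ 0.75  0.2  -0.5   1.89  0.11  1.08 -1.06]
t 11.2 tcp [ 0.485  -0.1952  0.113 ] yaw_y -1.2695 xdir [ 9.e-04 -5.e-04 -1.e+00] F [-2.44  0.31  7.68] M [ 0.24  0.49 -0.02] w 0.0141 q [ 0.75  0.2  -0.5   1.89  0.11  1.08 -1.06]
```

{"op": "move_arm", "data": {"series": [[0.0015,0,0.001,0,0,0,1],[0.0018,0,0.001,0,0,0,1],[0.0021,0,0.001,0,0,0,1],[0.0021,0,0.001,0,0,0,1],[0.0021,0,0.001,0,0,0,1]]}}

```text
clock: 11.62
eef_pos: [0.485, -0.1953, 0.1129]
tool_rot: [0.7, 0.106, -0.699, 0.107]
force: [-1.8, 1.6, 10.1]
grip_width: 0.0146
```

```bash
python3 - <<'E'
from p import *
r.grab_frame('scene'); st(); s=r.grab_frame('scene'); st()
E
```

```text
t 11.67 tcp [ 0.4851 -0.1953  0.1129] yaw_y -1.2694 xdir [ 1.7e-03 -9.0e-04 -1.0e+00] F [-3.26  1.38  8.92] M [0.34 0.57 0.01] w 0.0145 q [ 0.75  0.2  -0.5   1.89  0.11  1.08 -1.06]
t 11.72 tcp [ 0.4851 -0.1952  0.1129] yaw_y -1.2693 xdir [ 1.7e-03 -9.0e-04 -1.0e+00] F [-2.83  2.34  8.8 ] M [ 0.37  0.59 -0.06] w 0.0141 q [ 0.75  0.2  -0.5   1.89  0.11  1.08 -1.06]
```

```bash
python3 - <<'E'
from p import *
plan([.4849,-.1952,.1117],.3015-np.pi/2)
E
```

```text
-> [ 0.4849 -0.1952  0.1117] row [0.0031, -0.0002, 0.0004, -0.0001, -0.0017, -0.0017] n>= 0.0
```

{"op": "move_arm", "data": {"series": [[0.002,0,0.0004,0,-0.0017,-0.0017,1],[0.0024,0,0.0004,0,-0.0017,-0.0017,1],[0.0028,0,0.0004,0,-0.0017,-0.0017,1],[0.003,0,0.0004,0,-0.0017,-0.0017,1],[0.003,0,0.0004,0,-0.0017,-0.0017,1]]}}

```text
clock: 12.13
eef_pos: [0.4852, -0.1953, 0.1129]
tool_rot: [0.699, 0.106, -0.699, 0.106]
force: [-4.7, 2.1, 13.5]
grip_width: 0.0142
```

```bash
python3 - <<'E'
from p import *
r.grab_frame('scene'); st(); s=r.grab_frame('scene'); st()
plan([.4849,-.1952,.1115],.3015-np.pi/2)
E
```

```text
t 12.18 tcp [ 0.4852 -0.1953  0.1129] yaw_y -1.2692 xdir [ 5.e-04 -5.e-04 -1.e+00] F [-4.67  2.34 14.05] M [ 0.49  1.09 -0.01] w 0.014 q [ 0.75  0.2  -0.5   1.89  0.11  1.08 -1.06]
t 12.23 tcp [ 0.4852 -0.1953  0.1129] yaw_y -1.2693 xdir [ 6.e-04 -5.e-04 -1.e+00] F [-5.3   1.99 13.52] M [ 0.53  1.09 -0.01] w 0.0139 q [ 0.75  0.2  -0.5   1.89  0.11  1.08 -1.06]
-> [ 0.4849 -0.1952  0.1115] row [0.0034, -0.0005, 0.0007, -0.0, -0.0005, -0.0008] n>= 0.0
```

{"op": "move_arm", "data": {"series": [[0.0015,0,0,0,0,0,1],[0.0006,0,0,0,0,0,1],[0.0003,0,0,0,0,0,1],[0.0003,0,0,0,0,0,1]]}}

```text
clock: 12.57
eef_pos: [0.4851, -0.1953, 0.1129]
tool_rot: [0.699, 0.106, -0.699, 0.106]
force: [-3.0, 1.5, 5.5]
grip_width: 0.0141
```

{"op": "move_arm", "data": {"series": [[0.0003,0,0,0,0,0,1],[0.0003,0,0,0,0,0,1],[0.0003,0,0,0,0,0,1]], "newtons": 6}}

```text
clock: 12.82
eef_pos: [0.4853, -0.1951, 0.1129]
tool_rot: [0.699, 0.106, -0.699, 0.106]
force: [0.1, 1.6, 5.4]
grip_width: 0.0158
```

```bash
python3 - <<'E'
from p import *
r.grab_frame('scene'); st(); s=r.grab_frame('scene'); st()
plan([.485,-.1952,.1128],.3015-np.pi/2)
E
```

```text
t 12.87 tcp [ 0.4853 -0.1951  0.1129] yaw_y -1.2691 xdir [ 6.e-04 -4.e-04 -1.e+00] F [-0.61  2.19  4.78] M [0.32 0.08 0.04] w 0.0158 q [ 0.75  0.2  -0.5   1.89  0.11  1.08 -1.06]
t 12.92 tcp [ 0.4852 -0.1952  0.1129] yaw_y -1.2692 xdir [ 6.e-04 -4.e-04 -1.e+00] F [-0.51  1.79  5.02] M [0.36 0.1  0.01] w 0.0155 q [ 0.75  0.2  -0.5   1.89  0.11  1.08 -1.06]
-> [ 0.485  -0.1952  0.1128] row [0.0002, -0.0001, 0.0006, 0.0001, -0.0005, -0.0008] n>= 0.0
```

{"op": "move_arm", "data": {"series": [[-0.0003,0,0,0,0,0,1],[-0.0006,0,0,0,0,0,1],[-0.0006,0,0,0,0,0,1],[-0.0006,0,0,0,0,0,1]]}}

```text
clock: 13.25
eef_pos: [0.4852, -0.1951, 0.113]
tool_rot: [0.699, 0.106, -0.699, 0.106]
force: [0.2, 0.1, 1.0]
grip_width: 0.0156
```

```bash
python3 - <<'E'
from p import *
r.grab_frame('scene'); st(); s=r.grab_frame('scene'); st()
E
```

```text
t 13.3 tcp [ 0.4852 -0.1951  0.113 ] yaw_y -1.2692 xdir [ 4.e-04 -3.e-04 -1.e+00] F [0.32 0.75 0.56] M [ 0.18 -0.15 -0.01] w 0.0156 q [ 0.75  0.2  -0.5   1.89  0.11  1.08 -1.06]
t 13.35 tcp [ 0.4852 -0.1951  0.113 ] yaw_y -1.2692 xdir [ 4.e-04 -3.e-04 -1.e+00] F [0.45 0.56 0.78] M [ 0.11 -0.09 -0.04] w 0.0154 q [ 0.75  0.2  -0.5   1.89  0.11  1.08 -1.06]
```

{"op": "move_arm", "data": {"series": [[-0.0003,0,0,0.06,0,0,1],[-0.0003,0,0,0.15,0,0,1],[-0.0003,0,0,0.25,0,0,1],[-0.0003,0,0,0.35,0,0,1],[-0.0003,0,0,0.45,0,0,1],[-0.0003,0,0,0.5,0,0,1],[-0.0003,0,0,0.5,0,0,1]]}}

```text
clock: 13.93
eef_pos: [0.485, -0.1953, 0.113]
tool_rot: [0.706, -0.033, -0.706, -0.033]
force: [-0.2, 0.8, 0.6]
grip_width: 0.0157
```

```bash
python3 - <<'E'
from p import *
s=r.grab_frame('scene'); st(); plan([.4852,-.1951,.1131],.3015-np.pi/2-.785)
cv2.imwrite('pics/c8.png',cv2.resize(s[120:220,240:340,::-1],(600,600)))
E
```

```text
t 13.98 tcp [ 0.485  -0.1952  0.113 ] yaw_y -1.6611 xdir [ 1.e-04 -5.e-04 -1.e+00] F [0.18 0.1  0.71] M [0.13 0.06 0.02] w 0.0156 q [ 0.71  0.2  -0.46  1.89  0.1   1.08 -1.45]
-> [ 0.4852 -0.1951  0.1131] row [-0.0002, -0.0004, -0.0003, 0.5006, -0.0003, -0.0005] n>= 3.1
```

View pics/c8.png

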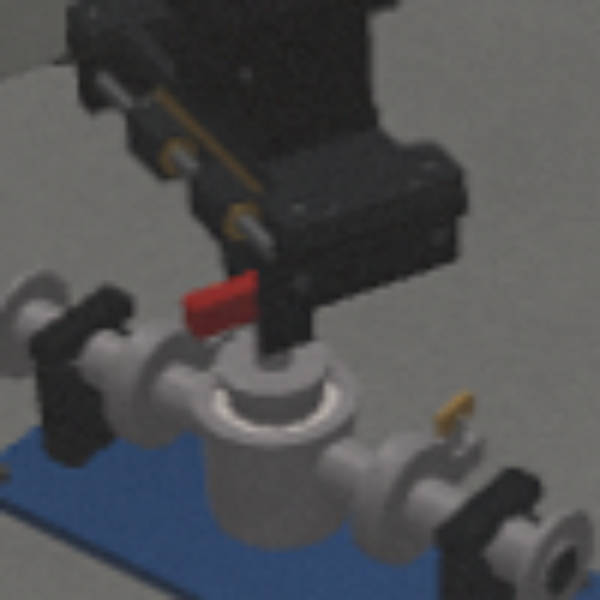

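{"op": "move_arm", "data": {"series": [[-0.0002,0,0,0.06,0,0,1],[-0.0002,0,0,0.15,0,0,1],[-0.0002,0,0,0.25,0,0,1],[-0.0002,0,0,0.35,0,0,1],[-0.0002,0,0,0.45,0,0,1],[-0.0002,0,0,0.51,0,0,1],[-0.0002,0,0,0.51,0,0,1],[-0.0002,0,0,0.51,0,0,1]]}}

```text
clock: 14.65
eef_pos: [0.485, -0.1953, 0.113]
tool_rot: [0.686, -0.171, -0.686, -0.171]
force: [-0.7, 0.8, 0.2]
grip_width: 0.016
```

```bash
python3 - <<'E'
from p import *
s=r.grab_frame('scene'); st(); plan([.4852,-.1951,.1131],.3015-np.pi/2)
cv2.imwrite('pics/c9.png',cv2.resize(s[120:220,240:340,::-1],(600,600)))
E
```

```text
t 14.7 tcp [ 0.485  -0.1953  0.113 ] yaw_y -2.0589 xdir [ 0.e+00 -6.e-04 -1.e+00] F [ 0.43 -0.27  0.84] M [ 0.07 -0.02  0.08] w 0.0159 q [ 0.67  0.19 -0.41  1.89  0.09  1.08 -1.84]
-> [ 0.4852 -0.1951  0.1131] row [-0.0002, -0.0008, -0.0002, -1.0054, -0.0001, -0.0008] n>= 6.3
```

View pics/c9.png

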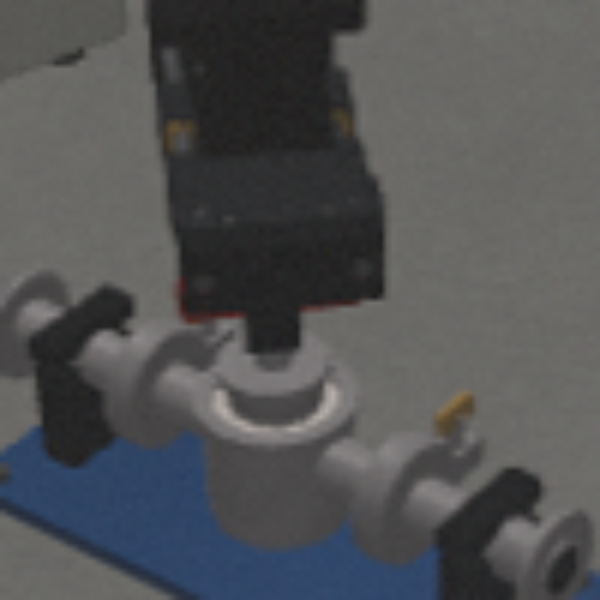

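The handle has swung about 45° to the first side and the plug is still resting in its seat. Next I swing back through square to the other side.

{"op": "move_arm", "data": {"series": [[-0.0002,0,0,-0.06,0,0,1],[-0.0002,0,0,-0.16,0,0,1],[-0.0002,0,0,-0.28,0,0,1],[-0.0002,0,0,-0.4,0,0,1],[-0.0002,0,0,-0.52,0,0,1],[-0.0002,0,0,-0.64,0,0,1],[-0.0002,0,0,-0.76,0,0,1],[-0.0002,0,0,-0.88,0,0,1]]}}

```text
clock: 15.37
eef_pos: [0.485, -0.1952, 0.1131]
tool_rot: [0.703, 0.074, -0.703, 0.074]
force: [0.0, 1.3, 0.6]
grip_width: 0.0154
```

```bash
python3 - <<'E'
from p import *
r.grab_frame('scene'); st(); plan([.4851,-.1952,.1131],.3015-np.pi/2+.795)
E
```

```text
t 15.42 tcp [ 0.485  -0.1952  0.1131] yaw_y -1.354 xdir [ 0.e+00 -3.e-04 -1.e+00] F [-0.45 -0.44  0.79] M [ 0.15 -0.04 -0.06] w 0.0155 q [ 0.74  0.2  -0.49  1.89  0.11  1.08 -1.15]
-> [ 0.4851 -0.1952  0.1131] row [-0.0, 0.0, -0.0002, -1.1201, 0.0002, -0.0004] n>= 7.0
```

{"op": "move_arm", "data": {"series": [[0,0,0,-0.06,0,0,1],[0,0,0,-0.16,0,0,1],[0,0,0,-0.28,0,0,1],[0,0,0,-0.4,0,0,1],[0,0,0,-0.52,0,0,1],[0,0,0,-0.64,0,0,1],[0,0,0,-0.76,0,0,1],[0,0,0,-0.88,0,0,1]]}}

```text
clock: 16.08
eef_pos: [0.4849, -0.195, 0.113]
tool_rot: [-0.635, -0.311, 0.635, -0.311]
force: [-0.4, 0.5, 1.7]
grip_width: 0.0155
```

```bash
python3 - <<'E'
from p import *
r.grab_frame('scene'); st(); plan([.4851,-.1952,.1131],.3015-np.pi/2+.795)
E
```

```text
t 16.13 tcp [ 0.4849 -0.195   0.113 ] yaw_y -0.652 xdir [-2.e-04 -1.e-04 -1.e+00] F [-0.95  1.41  1.67] M [ 0.23  0.04 -0.03] w 0.0153 q [ 0.81  0.21 -0.57  1.88  0.13  1.08 -0.46]
-> [ 0.4851 -0.1952  0.1131] row [-0.0002, 0.0007, 0.0, -0.2262, 0.0002, 0.0002] n>= 1.4
```

{"op": "move_arm", "data": {"series": [[-0.0002,0,0,-0.08,0,0,1],[-0.0002,0,0,-0.16,0,0,1],[-0.0002,0,0,-0.23,0,0,1],[-0.0002,0,0,-0.23,0,0,1],[-0.0002,0,0,-0.23,0,0,1]]}}

```text
clock: 16.55
eef_pos: [0.4848, -0.195, 0.113]
tool_rot: [-0.603, -0.368, 0.604, -0.368]
force: [-0.5, 0.7, 0.9]
grip_width: 0.016
```

```bash
python3 - <<'E'
from p import *
s=r.grab_frame('scene'); st(); plan([.4851,-.1952,.1131],.3015-np.pi/2)
cv2.imwrite('pics/c10.png',cv2.resize(s[120:220,240:340,::-1],(600,600)))
E
```

```text
t 16.6 tcp [ 0.4849 -0.195   0.1131] yaw_y -0.4746 xdir [-3.e-04  0.e+00 -1.e+00] F [0.08 1.61 0.1 ] M [ 0.15 -0.   -0.04] w 0.0158 q [ 0.83  0.22 -0.59  1.88  0.13  1.08 -0.29]
-> [ 0.4851 -0.1952  0.1131] row [-0.0001, 0.0008, 0.0002, 1.0118, 0.0003, 0.0003] n>= 6.4
```

View pics/c10.png

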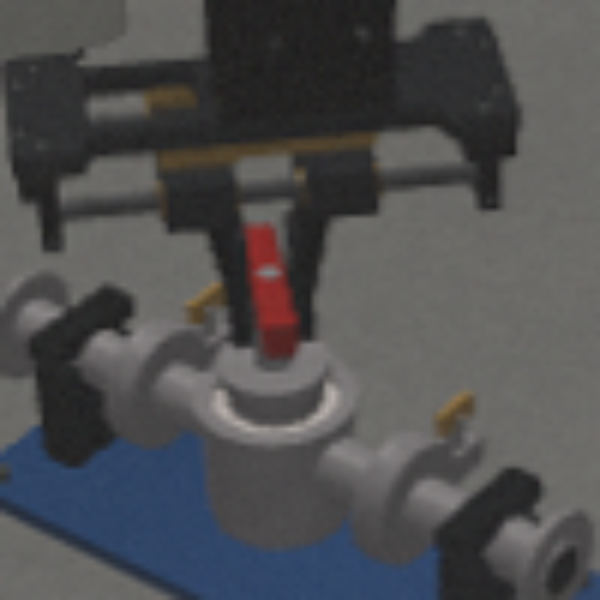

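{"op": "move_arm", "data": {"series": [[-0.0001,0,0,0.06,0,0,1],[-0.0001,0,0,0.18,0,0,1],[-0.0001,0,0,0.32,0,0,1],[-0.0001,0,0,0.46,0,0,1],[-0.0001,0,0,0.6,0,0,1],[-0.0001,0,0,0.74,0,0,1],[-0.0001,0,0,0.87,0,0,1],[-0.0001,0,0,0.95,0,0,1]]}}

```text
clock: 17.27
eef_pos: [0.4849, -0.1951, 0.1131]
tool_rot: [-0.697, -0.12, 0.697, -0.12]
force: [0.9, 0.3, 0.1]
grip_width: 0.0156
```

```bash
python3 - <<'E'
from p import *
r.grab_frame('scene'); r.grab_frame('scene'); st(); plan([.4851,-.1952,.1131],.3015-np.pi/2)
E
```

```text
t 17.37 tcp [ 0.4849 -0.1951  0.1131] yaw_y -1.224 xdir [-2.e-04 -2.e-04 -1.e+00] F [0.84 0.32 0.22] M [ 0.   -0.11  0.02] w 0.0159 q [ 0.75  0.2  -0.5   1.89  0.11  1.08 -1.02]
-> [ 0.4851 -0.1952  0.1131] row [-0.0, 0.0004, -0.0003, 0.0577, 0.0003, -0.0002] n>= 0.4
```

{"op": "move_arm", "data": {"series": [[0,0,0,0.058,0,0,1],[0,0,0,0.058,0,0,1],[0,0,0,0.058,0,0,1],[0,0,0,0.058,0,0,1]]}}

```text
clock: 17.7
eef_pos: [0.485, -0.1951, 0.1131]
tool_rot: [-0.699, -0.107, 0.699, -0.107]
force: [0.2, 0.0, 1.2]
grip_width: 0.0158
```

```bash
python3 - <<'E'
from p import *
r.grab_frame('scene'); s=r.grab_frame('scene'); st(); cv2.imwrite('pics/scene11.png',s[:,:,::-1])
E
```

```text
t 17.8 tcp [ 0.485  -0.1951  0.1131] yaw_y -1.2685 xdir [-1.e-04 -2.e-04 -1.e+00] F [-0.18  0.03  0.11] M [ 0.01 -0.18  0.  ] w 0.0159 q [ 0.75  0.2  -0.5   1.89  0.11  1.08 -1.06]
```

{"op": "move_arm", "data": {"series": [[0,0,0,0,0,0,0.6],[0,0,0,0,0,0,0.4],[0,0,0,0,0,0,0.2],[0,0,0,0,0,0,0.2],[0,0,0,0,0,0,0.2]]}}

```text
clock: 18.22
eef_pos: [0.4849, -0.1951, 0.1131]
tool_rot: [-0.699, -0.106, 0.699, -0.107]
force: [0.0, -0.2, -0.4]
grip_width: 0.0326
```

```bash
python3 - <<'E'
from p import *
r.grab_frame('scene'); s=r.grab_frame('scene'); st(); cv2.imwrite('pics/scene12.png',s[:,:,::-1])
a=cv2.imread('pics/scene11.png')
cv2.imwrite('pics/c12.png',np.hstack([cv2.resize(a[150:220,250:320],(400,400)),cv2.resize(s[150:220,250:320,::-1],(400,400))]))
E
```

```text
t 18.32 tcp [ 0.4849 -0.1952  0.1131] yaw_y -1.2685 xdir [-1.e-04 -2.e-04 -1.e+00] F [-0.17 -0.23 -0.24] M [-0.02 -0.02  0.01] w 0.034 q [ 0.75  0.2  -0.5   1.89  0.11  1.08 -1.06]
```

View pics/c12.png

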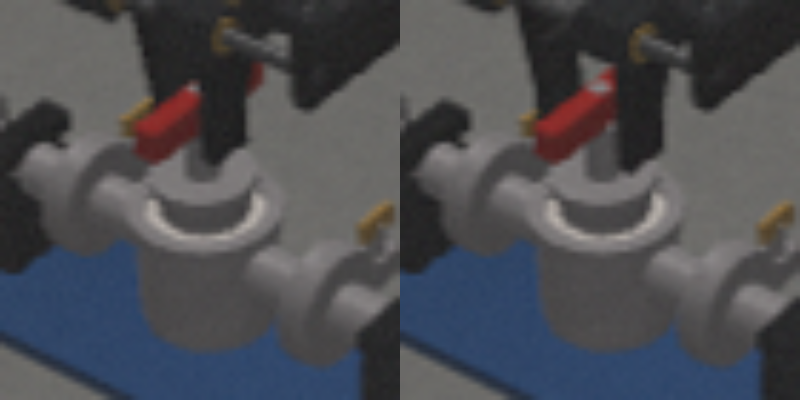

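{"op": "move_arm", "data": {"series": [[-0.04,0,0,0,0,0,0],[-0.1,0,0,0,0,0,0],[-0.2,0,0,0,0,0,0],[-0.3,0,0,0,0,0,0],[-0.35,0,0,0,0,0,0],[-0.35,0.2,0,0,0,0,0],[-0.35,0.4,0,0,0,0,0],[-0.35,0.5,0,0,0,0,0]]}}

```text
clock: 18.98
eef_pos: [0.5228, -0.3159, 0.2542]
tool_rot: [0.699, 0.106, -0.699, 0.108]
force: [0.3, 0.2, 0.6]
grip_width: 0.0433
```

{"op": "move_arm", "data": {"series": [[0,0.1,0.1,0,0,0,0],[0,0.1,0.1,0,0,0,0],[0,0.1,0.1,0,0,0,0],[0,0.1,0.1,0,0,0,0]]}}

```text
clock: 19.32
eef_pos: [0.4959, -0.367, 0.2539]
tool_rot: [0.699, 0.105, -0.699, 0.107]
force: [0.4, 0.4, -0.3]
grip_width: 0.0434
```

```bash
python3 - <<'E'
from p import *
s=r.grab_frame('scene'); t=r.grab_frame('top'); st(); cv2.imwrite('pics/scene13.png',s[:,:,::-1]); cv2.imwrite('pics/top13.png',t[:,:,::-1])
from m import *
from m import overlay,circ,box
import m
m.I['top']=cv2.imread('pics/top13.png'); m.I['scene']=cv2.imread('pics/scene13.png')
z0=.0378;x,y=.4848,-.195
P=[box(x,y,.3015,.074,.014,z0+.086,z0+.102),circ(x,y,z0+.06,.048)]
a=overlay('top',P,(220,320,380,480),'pics/a.png',4);b=overlay('scene',P,(130,230,240,340),'pics/b.png',4)
cv2.imwrite('pics/c13.png',np.hstack([a,b]))
E
```

```text
t 19.42 tcp [ 0.4972 -0.3648  0.2544] yaw_y -1.2659 xdir [ 0.0017 -0.0015 -1.    ] F [ 0.45  0.61 -0.37] M [ 0.02 -0.05  0.02] w 0.0435 q [ 0.88  0.28 -0.4   1.49  0.11  1.4  -0.79]
```

View pics/c13.png

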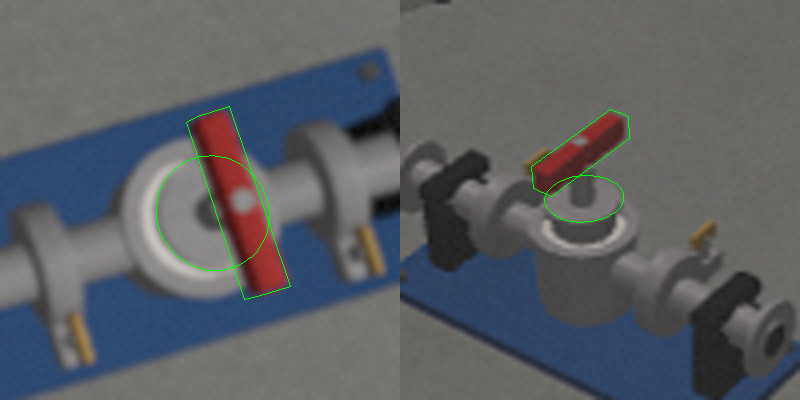

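View pics/top13.png

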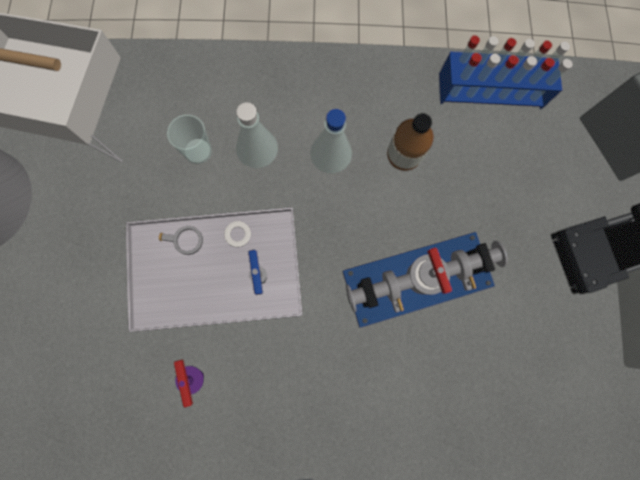

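```bash
python3 - <<'E'
import cv2,numpy as np
A=[cv2.cvtColor(cv2.imread(f'pics/scene{i}.png'),cv2.COLOR_BGR2GRAY) for i in (7,11,12,13)]
# handle left end (~272-284,168-180) & collar/liner front (~276-300,178-192) templates from final picture
for n,(y0,y1,x0,x1) in {'handle end':(168,182,271,282),'collar front':(181,190,278,298)}.items():
    T=A[3][y0:y1,x0:x1]
    for i,a in zip((7,11,12),A):
        f=8; R=cv2.resize(a[y0-4:y1+4,x0-4:x1+4],None,fx=f,fy=f,interpolation=cv2.INTER_CUBIC); t=cv2.resize(T,None,fx=f,fy=f,interpolation=cv2.INTER_CUBIC)
        m=cv2.matchTemplate(R,t,cv2.TM_CCOEFF_NORMED); _,v,_,l=cv2.minMaxLoc(m); print(n,i,'offset px',(l[0]/f-4,l[1]/f-4),round(v,3))
E
```

```text
handle end 7 offset px (-0.125, -0.125) 0.974
handle end 11 offset px (0.0, 0.0) 0.985
handle end 12 offset px (-0.25, 0.125) 0.915
collar front 7 offset px (0.0, 0.0) 0.991
collar front 11 offset px (0.0, 0.0) 0.992
collar front 12 offset px (0.0, 0.0) 0.993
```

The plug didn't sink when I let go (0.0 px, where 1 mm is about 0.33 px), so it is home. Handing in.

```bash
python3 - <<'E'
from cell import r
print(r.hand_in())
E
```

```text
the job is handed in; nothing more can be done
None
```

The red-handled plug is in the valve, shut and fully seated, and I handed the job in at about 19.4 s of the 64 s allowed.

- **Picking:** I took the steel-bodied plug from the tray. The purple-bodied one with a red handle, standing outside the tray, was left alone.
- **Seating:** I lowered it into the cup and felt contact with the tool tip at 113 mm. I pushed home with about 16 N at the seat: 13.5–14 N read, plus the plug's weight. The tip height stayed at 112.9–113.1 mm from light contact to full push, putting the plug's small end about 38 mm above the table, within the 28–44 mm range.
- **Rocking:** I eased off to about 3 N on the seat with a 6 N grip. I then swung the handle about 45° each way and back square; it turned freely and stayed at its seated depth.
- **Last checks:**
  - After release the plug did not sink (no visible shift in the scene camera).
  - The handle matches the square-across outline in both cameras.
  - In the top view, the blue plug, rings, flasks, bottle and beaker look as they did at the start.
- **Weak points:**
  - While pushing there was up to about 5 N of sideways force. It went away when I eased off.
  - The cameras and arm readings differed by 1–2 mm, within the stated calibration, so the depth figure comes from the arm.

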